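Secure the dishes in the slide-out tray: shift the pin-locked fence one hole

ROBOT

A 6-joint arm with a two-finger parallel gripper is mounted at the origin on a cart in front of the work surface, level with it; the furniture and walls round the work are solid. World frame = base frame: x ahead of the robot, y to its left, z up, the work surface at z = 0. Lengths are in mm, angles in rad, forces in N, time in s.
With the tool pointing down it reaches from about 300 to 775 mm from the base axis. Payload 14.6 kg.
Tool frame: the origin (TCP) lies at the very end of the fingers, on their centre line; the grasp point (between the pads) lies 19 mm behind it; z points along the fingers, y is the direction in which the jaws open and shut (so a half turn about z gives the same grasp; the last joint's range is limited). The gripper opens to 94 mm and grips with 3 to 60 N. Pads are 16 mm wide; open, the fingers measure 119 mm over their backs; the gripper's body (75 mm by 177 mm) begins 78 mm behind the grasp point.
Start: joints at [1.19, 0.3, 1.521, -0, 1.321, -0.067], TCP at [169.769, 523.132, 166.646] pointing down, gripper open.
Joint ranges: [-3.03, 3.03], [-0.79, 2.21], [0.23, 2.52], [-1.04, 4.18], [0, 3.07], [-2.55, 2.55]. Speed limits (rad/s): [2.22, 2.22, 2.57, 3.14, 3.14, 3.14].

INTERFACE

Orientations are given as [roll, pitch, yaw] about the fixed x, y, z axes, in that order (R = Rz(yaw) Ry(pitch) Rx(roll)).
In Python, from cell import manip gives the robot as it stands.
- The arm moves only by the shell command python3 -m inch 'ROWS' [FORCE]. ROWS is a JSON object of lists of equal length, an entry for each row: "grip": the opening, from -1 (shut) to 1 (fully open), so that 0 is half open; "travel": the shift along the world's x, y, z in cm, a list of three; "turn": the turn, a rotation vector about the world's x, y, z in degrees, a list of three. A call has 1 to 10 rows; each row is the pose to reach, as a shift and turn from the pose measured when the call began; what a row does not reach only later rows make up. A row lasts 1/8 s, in which the tool goes at most 62.5 mm and 10.7 degrees, less where a joint would pass 70% of its speed; a pose out of reach is approached as far as the arm can. A call with a gripper value outside its range is refused whole. The fingers move at their own pace and stop on an object; FORCE is the grip in N (left out, the last holds). Time passes only in rows, so rows that repeat a pose let the fingers close. It gives the time, the measured TCP pose, the force and the opening at its end, in the units of the state.
- manip.read_state(): the state, without advancing time (a new reading comes with each control period).
- manip.camera(name): name is "side" or "top"; returns (picture, depth): 420x560x3 uint8, red, green, blue; 420x560 float32, mm along the optical axis (not along the pixel's ray), 0 where there is no reading.
- manip.calibration(name): a dict with "fx", "fy", "cx", "cy" (pixels), "world_from_camera" (4x4, takes a point from camera to world coordinates). Camera axes: x right, y up, looking along -z (the intrinsics and any distortion apply to the point x, -y, -z); pixel columns grow to the right and rows downward; lengths in mm; the calibration is good to about 2 mm. A picture is of the moment at which its call begins. calibration takes no time and is no camera call.
- manip.sign_off(): hands the job in, once; it reports no verdict.
Trained networks look in the newest picture that a camera, given by its name, has taken for a name from the list of things; names that differ only in an ending like _2 or _b are one class to them, and where a whole thing is asked for, a point or a joint stands for the part that bears it (a point fixed in the world has none). Each returns a list of dicts, best first, with "p" (0 to 1); they miss things now and then, are a little off and sometimes report something else, mostly with a low value. They report only what shows in the picture. A call takes as long as a camera call.
- manip.look_for(camera, label): "bbox" ([left, top, right, bottom] in pixels, round what is visible of it).
The state is a dict: "clock": time; "joints": joint angles; "qd": joint speeds; "effort": joint torques, N m; "eef_pos": TCP position; "eef_rot": TCP orientation; "wrist_force": force on the tool from outside, world axes, zero at the start; "moment": the same for the moment, N m; "finger_gap": finger opening in mm.
Only numpy, scipy, OpenCV 4.12 (cv2) and the standard library are available. Lean on these libraries where they do the work, as an engineer would, in place of code of your own. Each camera call takes 0.05 s, during which the arm holds its last target.

TASK

Two culture dishes lie loose in the tray of the low bench cabinet and must not slide about when the lab drives off. Pull the tray out by its handle to its stop, lift the spring plunger of the fence clear of its hole, slide the fence one hole to the right (toward the dishes) and let the pin drop fully home in that next hole. Finish still holding the plunger knob with the pin home and the tray still out, both dishes lying flat in their bay, and leave the things around the cabinet where they are.

Things in the scene. Friction and masses are not known exactly. Their poses are not given: they have to be found in the camera images.
- tray_cabinet: Fixed low grey cabinet on the worktop, 170 deep (x) x 260 wide (y) x 110 mm high, open in front above the tray's front panel. Origin: centre of its underside; x points from its front to its back (the tray comes out along -x), y to the left seen from the robot, z up. With the tray shut, the fence and its knob are under the top plate.
- tray (a joint): Slide of the tray (m): 0 shut, 0.110 at its outer stop, out along the cabinet's -x. May start up to 12 mm ajar. Friction about 3 N; stays where left. Front panel: 12 mm thick, outer face 97 mm in front of the cabinet's origin when shut, top edge 85 mm above the worktop; the other walls reach 45 mm above the worktop.
- tray_handle (a point): Middle of the tray's handle: a level round bar 10 mm thick, 110 mm long along the cabinet's y, 70 mm above the worktop; its axis stands 42 mm in front of the panel's outer face, leaving 37 mm between bar and panel. Moves with the tray; axes as the cabinet's.
- fence (a joint): Slide (m) of the steel saddle (40 x 40 mm, top 46 mm above the worktop) on the rail across the tray; it carries the knob and the fence plate (5 mm thick, running back from the saddle, top 50 mm above the worktop). 0 at the start (pin in a hole), grows to the right (cabinet -y), 0.030 at the next hole. Range -0.030 to 0.060. Friction 1 N; the pin locks it with 1.5 mm play either way.
- plunger (a joint): Lift (m) of the spring plunger (knob and pin) on the saddle: 0 pin fully home, 0.014 fully lifted. The pin (8 mm, round tip) is clear of the rail from 0.009 m up. A spring presses it down with 5 N (home) to 6.5 N (lifted): a released knob drops until the pin stands on the rail or enters a hole.
- knob: Black upright cylindrical plunger knob on top of the pin: 24 mm diameter (27 mm at its top lip), 34 mm high; origin: centre of its underside, 60 mm above the worktop with the pin home; z up. 40 mm in front of the cabinet's origin with the tray shut, 150 mm fully out; 45 mm behind the inner face of the tray's front panel, the only taller thing near it in the tray.
- knob_grip (a point): On the knob's axis at the height to grip, 78 mm above the worktop with the pin home; moves with the knob.
- next_hole (a point): Centre of the top edge of the next hole to the right, an 11 mm square hole in the rail (rail top 30 mm above the worktop, hole pitch 30 mm). Moves with the tray; the knob's axis must come over it. Axes as the cabinet's.
- dish_bay (a point): A point on the tray's floor (13 mm above the worktop) in the middle of the dish bay, as it is once the fence stands at the next hole; the bay then is 117 mm wide (y, from the tray's right wall to the fence plate) and 88 mm long (x). Moves with the tray; axes as the cabinet's.
- dish_right: Closed round culture dish, 56 mm diameter, 15 mm high, 18 g, loose on the tray's floor in the right part of the bay. Origin: centre of its underside. The fence may push it gently along.
- dish_left: The same kind of dish, to the left of the other, nearer the fence; the fence may push it to the right.
- bench_timer: Bystander: white bench timer, 68 x 62 x 19 mm, loose on the worktop to the right, beyond the mouse; origin: centre of its underside.
- buffer_bottle: Bystander: white reagent bottle with a screw cap, 50 mm diameter, 115 mm high, loose on the worktop to the left of the cabinet; origin: centre of its underside.
- mouse: Bystander: black computer mouse, 110 x 62 x 40 mm, loose on the worktop to the right in front of the big analyser; origin: centre of its underside.

How it is judged:
By the outcome, as a careful person would: the job done as asked, in the order asked, and still so for the second after the job is handed in, while the arm keeps its last pose, push and grip.
It also fails if it takes over 45 s, if anything falls off the work surface, if the arm or the gripper's body presses on something with over 40 N, if the wrist force passes 120 N, or if a joint passes its speed limit or range.

## Working session

There is one attempt and no reset: what is moved stays moved. The work goes in short steps, Python scripts to look and compute and a shell command to move; the robot and the scene stay as the last step left them, time stands still between calls to the robot, and variables do not carry over. Pictures are saved under pics/ and viewed, and the job is handed in when it is done.

```bash
mkdir -p pics; ls
cat > h.py <<'E'
import numpy as np, cv2
from cell import manip
def snap(n,f):
    p,d=manip.camera(n); cv2.imwrite(f'pics/{f}.png',p[:,:,::-1]); np.save(f'pics/{f}.npy',d); return p,d
def w(n,d,u,v,z=None):
    c=manip.calibration(n); T=np.array(c['world_from_camera']); z=d[int(v),int(u)] if z is None else z
    return (T@np.array([(u-c['cx'])/c['fx']*z,-(v-c['cy'])/c['fy']*z,-z,1]))[:3]
def atz(n,u,v,h):
    c=manip.calibration(n); T=np.array(c['world_from_camera']); r=T[:3,:3]@np.array([(u-c['cx'])/c['fx'],-(v-c['cy'])/c['fy'],-1]); o=T[:3,3]
    return o+r*(h-o[2])/r[2]
E
python3 - <<'E'
from h import *
np.set_printoptions(precision=1,suppress=True)
print(manip.read_state())
for n in('top','side'):
    p,d=snap(n,n+'0'); c=manip.calibration(n); print(n,c)
    for l in ['tray_cabinet','tray_handle','knob','dish_left','mouse','buffer_bottle','bench_timer']:
        for r in manip.look_for(n,l)[:2]:
            b=r['bbox'];u=(b[0]+b[2])/2;v=(b[1]+b[3])/2
            print(n,l,round(r['p'],2),np.array(b),w(n,d,u,v))
E
```

```text
pics
{'clock': 0.0, 'joints': array([ 1.2,  0.3,  1.5, -0. ,  1.3, -0.1]), 'qd': array([-0.,  0.,  0., -0.,  0.,  0.]), 'effort': array([ -0. , -53.2, -35.3,   0.1,   0. ,  -0. ]), 'eef_pos': array([169.7, 522.9, 166.1]), 'eef_rot': array([-3.1, -0. ,  2.8]), 'wrist_force': array([0.6, 0.1, 0.6]), 'moment': array([ 0., -0.,  0.]), 'finger_gap': 94.00718816636584}
top {'fx': 411.472268920812, 'fy': 411.472268920812, 'cx': 280.5157825977961, 'cy': 211.7315834538236, 'world_from_camera': array([[  -0. ,    1. ,   -0.2,  411.4],
       [  -1. ,   -0. ,   -0. ,  177.3],
       [  -0. ,    0.2,    1. , 1116.1],
       [   0. ,    0. ,    0. ,    1. ]])}
top tray_cabinet 0.92 [195.2 155.3 301.  252. ] [624.5 279.9 109. ]
top tray_handle 0.61 [199.8 218.6 299.1 252.6] [557.8 285.9   2.7]
top dish_left 0.65 [195.2 156.4 302.9 250.8] [624.4 277.4 110. ]
top mouse 0.61 [365.9 244.7 389.6 282.8] [478.3 -52.4  34.1]
top mouse 0.25 [201.  218.5 296.1 250. ] [559.1 286.6  21.1]
top buffer_bottle 0.72 [134.4 220.1 166.1 244. ] [557.  530.1  87.7]
side {'fx': 513.720521835831, 'fy': 513.720521835831, 'cx': 283.929262256348, 'cy': 200.54395376522282, 'world_from_camera': array([[   0.8,    0.5,   -0.3,  186.8],
       [  -0.6,    0.7,   -0.4, -381.8],
       [  -0. ,    0.5,    0.9, 1199.4],
       [   0. ,    0. ,    0. ,    1. ]])}
side tray_cabinet 0.66 [220.8 105.8 310.4 220.1] [609.3 260.8 111. ]
side tray_handle 0.98 [219.  142.  284.2 220.3] [561.8 261.9  68.8]
side dish_left 0.57 [220.4 105.3 311.2 219.2] [610.6 261.7 111.9]
side mouse 0.87 [291.6 281.1 326.5 315.4] [486.  -70.   29.5]
side buffer_bottle 0.69 [188.4 101.1 209.  138.7] [563.2 516.2  77.8]
side bench_timer 0.77 [325.3 323.4 359.1 360.2] [ 481.7 -195.5   20.3]
```

View pics/top0.png

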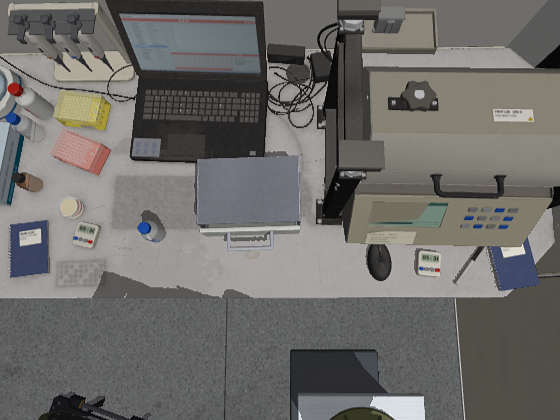

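View pics/side0.png

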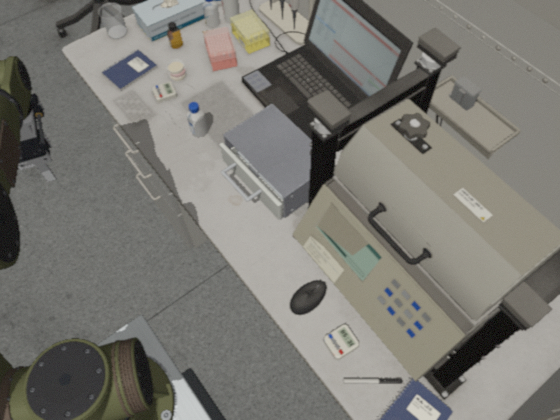

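Run:
```python
from h import *
np.set_printoptions(precision=1,suppress=True)
for n,(u0,v0,u1,v1) in(('top',(150,130,330,300)),('side',(190,90,340,260))):
    p=cv2.imread(f'pics/{n}0.png')[v0:v1,u0:u1]; cv2.imwrite(f'pics/{n}0z.png',cv2.resize(p,None,fx=4 if n=='top' else 3.4,fy=3.4,interpolation=cv2.INTER_CUBIC))
    d=np.load(f'pics/{n}0.npy')
    P=np.array([w(n,d,u,v) for v in range(v0,v1) for u in range(u0,u1) if d[v,u]>0])
    t=P[(abs(P[:,2]-110)<5)&(P[:,1]>100)&(P[:,1]<450)]
    print(n,'top',len(t),t.mean(0)); r=cv2.minAreaRect(t[:,:2].astype(np.float32)); print(r, cv2.boxPoints(r))
    t=P[(abs(P[:,2]-73)<5)&(P[:,1]>100)&(P[:,1]<450)&(P[:,0]<600)]
    if len(t): r=cv2.minAreaRect(t[:,:2].astype(np.float32)); print('handle',len(t),r,cv2.boxPoints(r))
```

```text
Traceback (most recent call last):
  File "h.py", line 6, in w
    c=manip.calibration(n); T=np.array(c['world_from_camera']); z=d[int(v),int(u)] if z is None else z
ValueError: time passes only in moves, steps and waits
```

The cabinet sits at about (250,190) in the top picture. The tray is nearly shut with its handle at (250,240), and the bottle is left at (150,230). I'll cache the calibration and measure.

```bash
cat > h.py <<'E'
import numpy as np, cv2
from cell import manip
np.set_printoptions(precision=1,suppress=True)
_c={}
def cal(n):
    if n not in _c: _c[n]=manip.calibration(n)
    return _c[n]
def snap(n,f):
    p,d=manip.camera(n); cv2.imwrite(f'pics/{f}.png',p[:,:,::-1]); np.save(f'pics/{f}.npy',d); return p,d
def cloud(n,d):
    c=cal(n); T=np.array(c['world_from_camera']); v,u=np.indices(d.shape)
    X=np.stack([(u-c['cx'])/c['fx']*d,-(v-c['cy'])/c['fy']*d,-d],-1)
    P=X@T[:3,:3].T+T[:3,3]; P[d==0]=np.nan; return P
def atz(n,u,v,h):
    c=cal(n); T=np.array(c['world_from_camera']); r=T[:3,:3]@np.array([(u-c['cx'])/c['fx'],-(v-c['cy'])/c['fy'],-1]); o=T[:3,3]
    return o+r*(h-o[2])/r[2]
def px(n,X):
    c=cal(n); T=np.array(c['world_from_camera']); q=T[:3,:3].T@(np.array(X)-T[:3,3])
    return c['cx']-c['fx']*q[0]/q[2], c['cy']+c['fy']*q[1]/q[2]
def zoom(f,n,box,s=4):
    a=cv2.imread(f'pics/{f}.png')[box[1]:box[3],box[0]:box[2]]
    cv2.imwrite(f'pics/{n}.png',cv2.resize(a,None,fx=s,fy=s,interpolation=cv2.INTER_CUBIC))
E
python3 - <<'E'
from h import *
for n,b in(('top',(170,140,330,270)),('side',(190,90,340,240))):
    zoom(n+'0',n+'0z',b,4)
    d=np.load(f'pics/{n}0.npy'); P=cloud(n,d)[b[1]:b[3],b[0]:b[2]].reshape(-1,3)
    P=P[(P[:,1]>100)&(P[:,1]<450)]
    t=P[(abs(P[:,2]-110)<5)&(P[:,0]<750)]
    r=cv2.minAreaRect(t[:,:2].astype(np.float32)); print(n,len(t),t.mean(0),r); print(cv2.boxPoints(r))
    t=P[(abs(P[:,2]-72)<6)&(P[:,0]<575)&(P[:,0]>470)]
    r=cv2.minAreaRect(t[:,:2].astype(np.float32)); print('handle',len(t),t.mean(0),r);print(cv2.boxPoints(r))
E
```

```text
top 6652 [661.1 280.9 110.3] ((662.6080932617188, 281.29718017578125), (171.08499145507812, 259.6918640136719), 1.4860666990280151)
[[573.7 408.9]
 [580.5 149.3]
 [751.5 153.7]
 [744.8 413.3]]
handle 350 [532.8 276.5  73.8] ((539.3419189453125, 282.8023376464844), (253.61187744140625, 59.43993377685547), 87.33778381347656)
[[503.8 157.5]
 [563.1 154.8]
 [574.9 408.1]
 [515.5 410.9]]
side 4380 [653.2 285.7 111.2] ((662.947265625, 281.15545654296875), (172.29315185546875, 264.22564697265625), 1.3908756971359253)
[[573.6 411.1]
 [580.  147. ]
 [752.3 151.2]
 [745.9 415.3]]
handle 355 [539.8 274.7  73.5] ((541.9227905273438, 280.14385986328125), (256.4060363769531, 62.046875), 89.18535614013672)
[[509.1 152.4]
 [571.1 151.5]
 [574.8 407.9]
 [512.7 408.8]]
```

```bash
python3 -c "
from h import *
print(manip.read_state())"; python3 -m inch 2>&1 | head -5
```

```text
{'clock': 0.8, 'joints': array([ 1.2,  0.3,  1.5, -0. ,  1.3, -0.1]), 'qd': array([ 0.,  0., -0.,  0.,  0.,  0.]), 'effort': array([  0. , -53.2, -35.3,   0.1,   0. ,  -0. ]), 'eef_pos': array([169.8, 523.1, 166.6]), 'eef_rot': array([3.1, 0. , 2.8]), 'wrist_force': array([0.7, 0.4, 0.2]), 'moment': array([ 0., -0.,  0.]), 'finger_gap': 94.09363631188809}
invalid input
```

View pics/top0z.png

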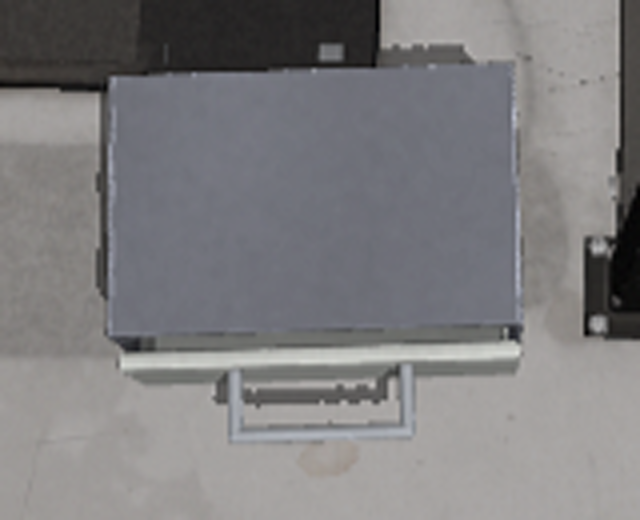

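View pics/side0z.png

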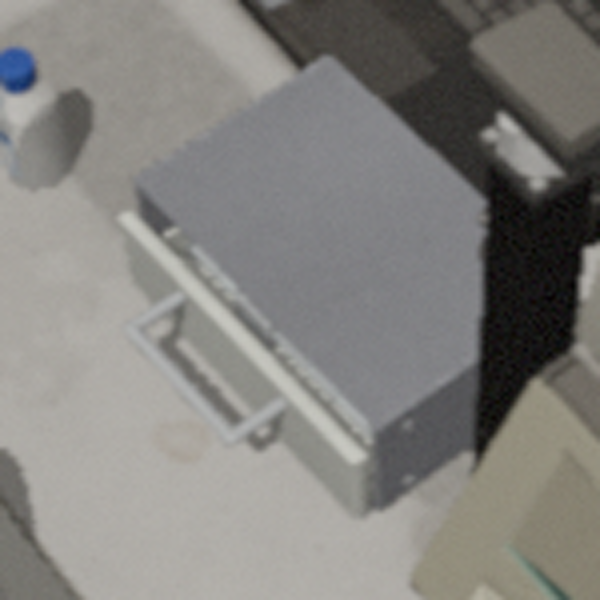

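Run:
```python
from h import *
C=np.array([662.7,281.2,0]);a=np.radians(1.45);R=np.array([[np.cos(a),-np.sin(a),0],[np.sin(a),np.cos(a),0],[0,0,1]])
for n,b in(('top',(170,140,330,270)),('side',(190,90,340,240))):
    d=np.load(f'pics/{n}0.npy'); P=cloud(n,d)[b[1]:b[3],b[0]:b[2]].reshape(-1,3)
    Q=(P-C)@R
    t=Q[(Q[:,2]>50)&(Q[:,2]<95)&(abs(Q[:,1])<45)&(Q[:,0]<-80)]
    for lo in range(-170,-75,5):
        s=t[(t[:,0]>=lo)&(t[:,0]<lo+5)]
        if len(s): print(n,lo,len(s),s[:,2].max(),s[:,2].mean())
# predict at tray 0
for n in('top','side'):
  for s in (0,5,12): print(n,s,[np.array(px(n,C+R@np.array([-139-s,y,75.]))) for y in(-55,55)])
```

```text
top -150 73 79.9410886042458 74.33968818966852
top -145 61 80.71907715617954 74.31162213157582
top -140 2 69.62142832778318 69.51755383679313
top -105 109 88.21710552325817 74.28936273147514
top -100 65 90.98274797695672 85.64142775836771
top -95 50 88.713796102895 84.27375286841414
side -155 6 78.18174912680729 75.88406802799845
side -150 66 82.13348185992936 74.99414568022819
side -145 40 80.64886159870844 76.0315582300723
side -140 3 71.56284585529943 70.99680009702047
side -110 1 66.56294826620137 66.56294826620137
side -105 157 90.92970638774364 71.57513640066027
side -100 56 92.16834073819655 86.76288842278765
side -95 37 89.96373050512557 85.59603720630501
top 0 [array([271.4, 244.6]), array([228.2, 245.8])]
top 5 [array([271.5, 246.5]), array([228.2, 247.8])]
top 12 [array([271.5, 249.3]), array([228.2, 250.6])]
side 0 [array([248.9, 197.3]), array([223.7, 170.1])]
side 5 [array([247.4, 198.4]), array([222.2, 171.1])]
side 12 [array([245.2, 199.9]), array([220.1, 172.5])]
```

```bash
python3 -c "
from h import *
s=manip.read_state(); print([round(float(x),4) for x in s['eef_rot']], s['eef_pos'])
r=s['eef_rot']
from scipy.spatial.transform import Rotation as R
y=R.from_euler('xyz',r).as_matrix()[:,1]; print(y, np.degrees(np.arctan2(y[1],y[0])))"
python3 -m inch '{"grip":[-0.2,-0.2,-0.2,-0.2,-0.2,-0.2,-0.2,-0.2,-0.2,-0.2],"travel":[[5,-3.5,1],[10,-7,1],[15,-10.5,1],[20,-14,0],[25,-17.5,0],[30,-21,0],[34.6,-24.6,0],[34.6,-24.6,0],[34.6,-24.6,0],[34.6,-24.6,0]],"turn":[[0,0,-10],[0,0,-20],[0,0,-30],[0,0,-40],[0,0,-50],[0,0,-60],[0,0,-68],[0,0,-68],[0,0,-68],[0,0,-68]]}' 30
```

```text
[3.1416, 0.0, 2.8278] [169.8 523.1 166.6]
[0.3 1.  0. ] 72.0223326419464
clock: 2.05
eef_pos: [515.0, 278.1, 166.8]
eef_rot: [3.142, -0.0, 1.643]
wrist_force: [0.0, -0.8, 0.0]
finger_gap: 37.7
```

```bash
python3 -m inch '{"grip":[-0.2,-0.2,-0.2,-0.2,-0.2,-0.2,-0.2],"travel":[[0.1,-0.1,-3],[0.1,-0.1,-6],[0.1,-0.1,-8],[0.1,-0.1,-9.5],[0.1,-0.1,-11],[0.1,-0.1,-11.6],[0.1,-0.1,-11.6]],"turn":[[0,0,-2.7],[0,0,-2.7],[0,0,-2.7],[0,0,-2.7],[0,0,-2.7],[0,0,-2.7],[0,0,-2.7]]}' 30
python3 - <<'E'
from h import *
for n in('side','top'):
    snap(n,n+'1')
zoom('side1','s1z',(170,90,330,240)); zoom('top1','t1z',(170,140,330,270))
E
```

```text
clock: 2.92
eef_pos: [515.9, 277.1, 50.8]
eef_rot: [3.142, -0.0, 1.596]
wrist_force: [-0.7, 0.0, 0.8]
finger_gap: 37.8
```

View pics/s1z.png

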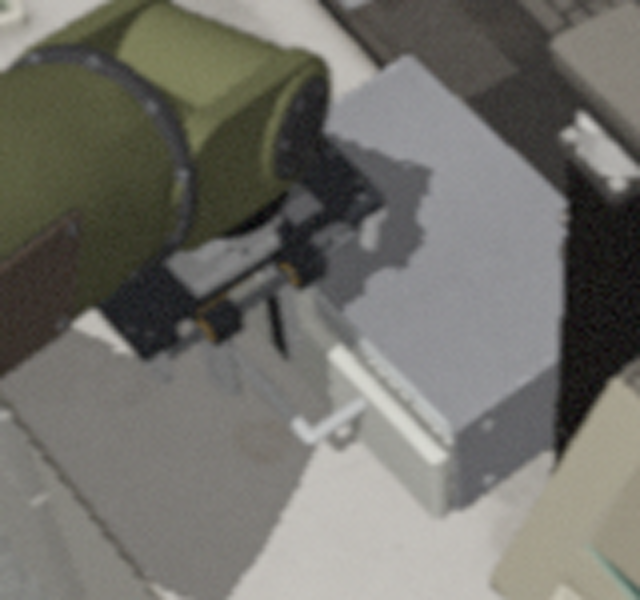

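View pics/t1z.png

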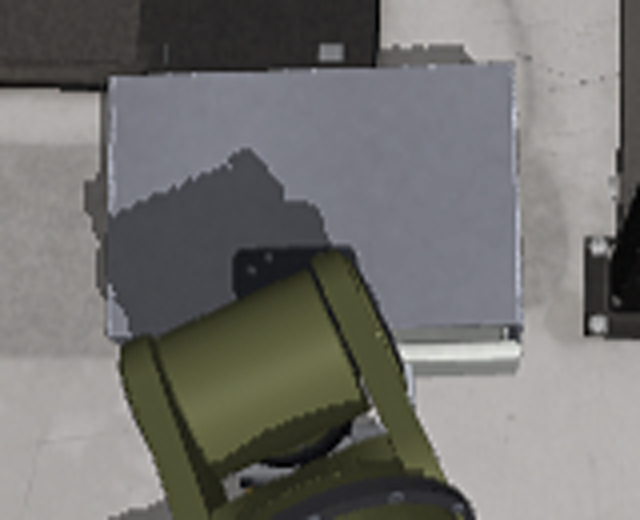

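The gripper straddles the bar, with the near finger at about (275,330) in the side zoom. I'll close.

```bash
python3 -m inch '{"grip":[-1,-1,-1,-1,-1],"travel":[[0,0,0],[0,0,0],[0,0,0],[0,0,0],[0,0,0]],"turn":[[0,0,0],[0,0,0],[0,0,0],[0,0,0],[0,0,0]]}' 30
```

```text
clock: 3.65
eef_pos: [516.3, 277.2, 51.4]
eef_rot: [3.141, -0.0, 1.596]
wrist_force: [-0.4, -0.9, 0.4]
finger_gap: 0.3
```

Run:
```python
from h import *
print(manip.read_state()['finger_gap'])
p,d=snap('side','side2')
zoom('side2','s2z',(190,110,310,230),5)
P=cloud('side',d)
C=np.array([662.7,281.2,0]);a=np.radians(1.45);R=np.array([[np.cos(a),-np.sin(a),0],[np.sin(a),np.cos(a),0],[0,0,1]])
Q=((P-C)@R)
for v,u in ((193,245),(195,247),(190,242),(197,250),(185,236)): print(v,u,Q[v,u])
```

```text
0.27549081068366
193 245 [-115.8    1.8    1.7]
195 247 [-114.9   -6.    -0. ]
190 242 [-115.6   16.    -0.3]
197 250 [-136.8  -57.    76.8]
185 236 [-143.3   -5.9   79.1]
```

View pics/s2z.png

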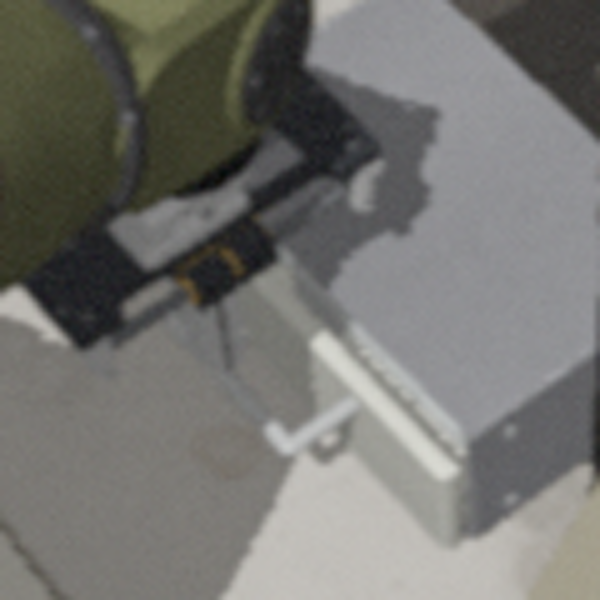

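Run:
```python
from h import *
s=manip.read_state(); t=s['eef_pos']
print('tcp px',px('side',t),'grasp px',px('side',t+[0,0,19]), px('side',t+[0,0,97]))
zoom('side2','s2y',(215,145,265,205),12); zoom('side0','s0y',(215,135,275,205),10)
zoom('side1','s1y',(215,145,265,205),12)
d=np.load('pics/side2.npy'); P=cloud('side',d)
for v in range(160,200,3): print(v,[ (int(P[v,u,0]),int(P[v,u,1]),int(P[v,u,2])) if d[v,u]>0 else None for u in range(226,254,4)])
```

```text
tcp px (np.float64(234.73887418869825), np.float64(189.9235897121073)) grasp px (np.float64(234.04515595078638), np.float64(186.0519899299758)) (np.float64(231.01138559685933), np.float64(169.12069996323643))
160 [(496, 253, 230), (508, 258, 214), (518, 257, 206), (524, 249, 210), (533, 245, 207), (603, 350, 30), (582, 292, 113)]
163 [(496, 258, 212), (504, 253, 212), (512, 248, 209), (521, 246, 204), (530, 242, 200), (602, 351, 16), (577, 286, 110)]
166 [(493, 254, 208), (499, 245, 212), (509, 245, 204), (518, 243, 197), (564, 307, 84), (597, 344, 12), (595, 319, 43)]
169 [(489, 248, 205), (496, 243, 204), (507, 243, 194), (559, 322, 58), (559, 299, 84), (566, 290, 88), (592, 315, 36)]
172 [(504, 284, 138), (507, 267, 155), (519, 270, 140), (558, 323, 43), (559, 302, 66), (561, 285, 84), (569, 277, 85)]
175 [(503, 285, 124), (506, 267, 142), (517, 269, 130), (527, 267, 122), (560, 306, 47), (559, 283, 75), (562, 266, 91)]
178 [(512, 307, 76), (504, 266, 132), (516, 269, 117), (526, 267, 111), (559, 306, 33), (558, 284, 60), (559, 263, 84)]
181 [(528, 344, 1), (505, 272, 111), (515, 269, 104), (554, 324, 1), (559, 310, 13), (562, 292, 32), (561, 269, 60)]
184 [(524, 340, -3), (532, 331, -1), (511, 266, 97), (548, 314, 4), (557, 309, 1), (558, 288, 25), (560, 270, 45)]
187 [(517, 328, 1), (526, 322, 0), (512, 270, 77), (520, 264, 76), (550, 298, 5), (559, 292, 3), (562, 275, 23)]
190 [(510, 318, 5), (520, 313, 1), (527, 304, 5), (516, 258, 74), (546, 294, 0), (554, 285, 2), (563, 279, 1)]
193 [(506, 313, 0), (514, 304, 3), (523, 299, 0), (531, 291, 2), (517, 242, 78), (549, 278, 1), (558, 273, -1)]
196 [(501, 306, -1), (508, 296, 4), (516, 288, 5), (524, 281, 7), (514, 238, 71), (521, 229, 76), (530, 225, 72)]
199 [(495, 297, 0), (503, 290, 0), (513, 286, -4), (521, 278, -2), (530, 271, -2), (517, 224, 71), (526, 220, 68)]
```

View pics/s2y.png

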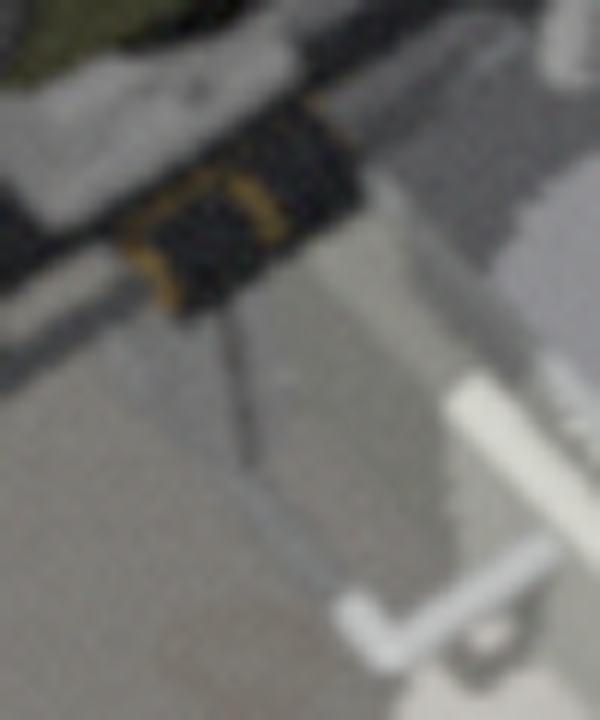

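View pics/s1y.png

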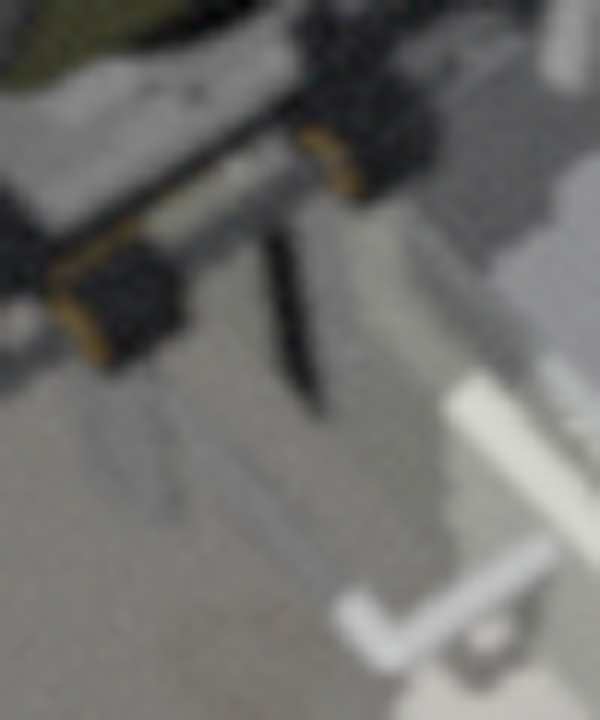

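Open, the fingers straddled the bar. Closed, the seam ends on it, yet the gap reads 0.3 mm where 10 mm is expected. I'll test with a small pull.

```bash
python3 -m inch '{"grip":[-1,-1,-1],"travel":[[-1,0,0],[-2,-0.05,0],[-2,-0.05,0]],"turn":[[0,0,0],[0,0,0],[0,0,0]]}' 30
python3 - <<'E'
from h import *
print(manip.read_state())
snap('side','side3')
zoom('side3','s3y',(195,145,275,205),8)
E
```

```text
clock: 4.08
eef_pos: [495.5, 276.8, 51.6]
eef_rot: [3.141, -0.0, 1.597]
wrist_force: [1.2, -0.6, 0.5]
finger_gap: 0.4
{'clock': 4.075, 'joints': array([0.4, 0.5, 1.6, 0. , 1.1, 0.4]), 'qd': array([-0.,  0., -0., -0.,  0., -0.]), 'effort': array([  0.3, -58.5, -30.7,   0.1,  -0.1,   0.1]), 'eef_pos': array([495.5, 276.8,  51.6]), 'eef_rot': array([ 3.1, -0. ,  1.6]), 'wrist_force': array([ 1.2, -0.6,  0.5]), 'moment': array([-0.1,  0. ,  0. ]), 'finger_gap': 0.3859373417863111}
```

View pics/s3y.png

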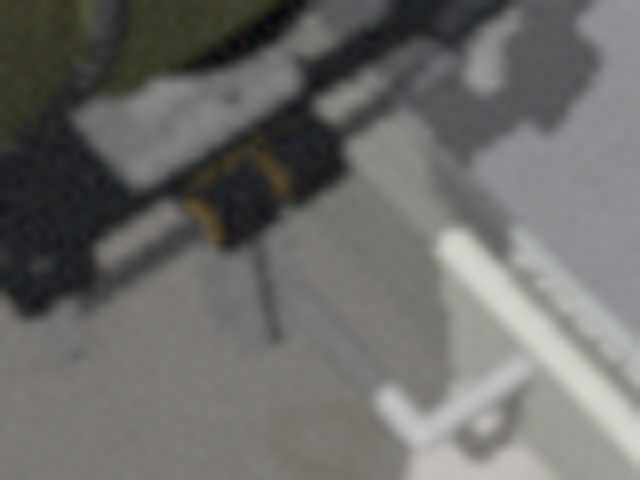

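Run:
```python
from h import *
t=manip.read_state()['eef_pos']; print(t, px('side',t))
d=np.load('pics/side3.npy'); P=cloud('side',d)
for v in range(172,196,2): print(v,[ (int(P[v,u,0]),int(P[v,u,1]),int(P[v,u,2])) if d[v,u]>0 else None for u in range(218,246,3)])
```

```text
[496.  276.8  51.7] (np.float64(228.50518814627281), np.float64(194.02829064744594))
172 [(468, 251, 209), (473, 245, 210), (479, 242, 208), (487, 242, 202), (506, 266, 157), (560, 356, 3), (559, 335, 28), (558, 317, 50), (559, 303, 65), (560, 287, 83)]
174 [(467, 250, 203), (473, 247, 200), (479, 243, 199), (498, 268, 153), (506, 268, 145), (557, 352, 1), (558, 336, 18), (558, 319, 37), (559, 304, 55), (560, 289, 71)]
176 [(520, 372, 1), (484, 273, 151), (489, 267, 153), (497, 268, 144), (504, 266, 140), (553, 347, 0), (560, 342, 0), (559, 322, 24), (559, 305, 43), (558, 288, 65)]
178 [(516, 367, 1), (483, 273, 143), (488, 267, 145), (497, 269, 136), (503, 266, 132), (548, 339, 4), (555, 335, 2), (559, 323, 13), (560, 309, 29), None]
180 [(513, 362, 0), (484, 278, 128), (486, 265, 141), (496, 271, 124), (503, 267, 122), (545, 336, 0), (551, 329, 2), (559, 326, 0), (559, 309, 20), (560, 293, 37)]
182 [(507, 353, 6), (483, 280, 116), (486, 267, 130), (494, 268, 120), (502, 267, 115), (519, 286, 75), (549, 326, -1), (552, 315, 8), (560, 313, 3), (560, 295, 25)]
184 [(505, 351, 0), (483
[... 241 characters left out ...]
6), (518, 270, 76), (547, 309, 1), (554, 304, 0), (560, 299, 0)]
188 [(498, 340, 0), (505, 336, -1), (482, 267, 105), (491, 267, 97), (524, 319, 1), (531, 316, -3), (516, 268, 72), (521, 261, 74), (548, 295, 6), (556, 293, 0)]
190 [(494, 334, 1), (501, 330, 0), (507, 325, -1), (513, 318, 2), (520, 313, 1), (527, 311, -2), (532, 302, 3), (517, 256, 75), (546, 294, 0), (552, 287, 3)]
192 [(491, 331, -2), (496, 322, 3), (503, 318, 1), (510, 315, -1), (515, 306, 5), (521, 300, 6), (529, 298, 0), (515, 254, 70), (520, 247, 73), (548, 282, 2)]
194 [(487, 324, 0), (493, 319, 0), (499, 311, 3), (506, 308, 0), (513, 303, 0), (519, 298, 0), (526, 293, 0), (531, 286, 4), (516, 241, 75), (524, 239, 71)]
```

Depth shows the closed fingertips ending at z≈93 while the reported TCP z is 52. The tips are therefore about 41 mm higher than reported, and they closed above the bar. I'll check this with the open gripper over the bar before going lower.

```bash
python3 -m inch '{"grip":[-0.2,-0.2,-0.2,-0.2,-0.2],"travel":[[0,0,0.5],[1,0,0.5],[2.05,0.05,0.5],[2.05,0.05,0.5],[2.05,0.05,0.5]],"turn":[[0,0,0],[0,0,0],[0,0,0],[0,0,0],[0,0,0]]}' 30
python3 - <<'E'
from h import *
s=manip.read_state();t=s['eef_pos']; print(t,s['finger_gap'])
p,d=snap('side','side4'); P=cloud('side',d)
zoom('side4','s4y',(195,125,275,205),7)
# finger points: near face band
m=(abs(P[...,1]-268)<5)&(P[...,2]>40)&(P[...,2]<150)&(abs(P[...,0]-516)<40)
q=P[m]; 
for lo in range(480,560,6):
    k=q[(q[:,0]>=lo)&(q[:,0]<lo+6)]
    if len(k): print(lo,len(k),k[:,2].min(),k[:,2].max())
E
```

```text
clock: 4.75
eef_pos: [516.4, 277.2, 56.4]
eef_rot: [3.141, -0.0, 1.596]
wrist_force: [-0.4, -0.4, -1.1]
finger_gap: 37.4
[516.4 277.2  56.4] 37.42494319450579
480 6 114.87084915484434 147.86699041277961
486 26 100.62451857601513 149.61705239007892
492 19 98.9147832474805 149.6023241758412
498 5 95.19300844062104 140.73682209629806
510 3 71.14058446915897 76.56836849471892
516 8 73.41397020554814 79.56507832137595
522 1 72.56266933011784 72.56266933011784
528 1 142.56366906884637 142.56366906884637
534 28 99.53956073385939 149.71565453374365
540 24 98.6533276465218 149.95227365868914
546 4 110.25799461471024 145.81523053130763
```

View pics/s4y.png

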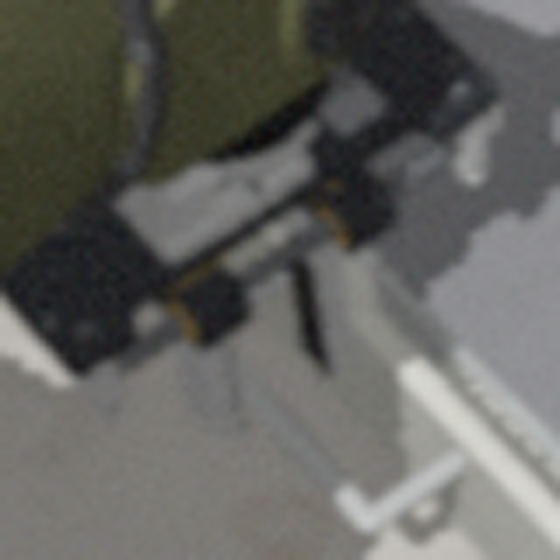

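The tips end at z≈98 with 56.4 reported, so the offset is confirmed at +41 mm, and the fingers are centred on the bar in x. I'll descend in steps and watch the force.

```bash
python3 -m inch '{"grip":[-0.2,-0.2,-0.2],"travel":[[0,0,-1],[0,0,-2],[0,0,-2]],"turn":[[0,0,0],[0,0,0],[0,0,0]]}' 30
python3 -m inch '{"grip":[-0.2,-0.2,-0.2],"travel":[[0,0,-1],[0,0,-2.3],[0,0,-2.3]],"turn":[[0,0,0],[0,0,0],[0,0,0]]}' 30
python3 - <<'E'
from h import *
s=manip.read_state();t=s['eef_pos']; print(t,s['finger_gap'],s['wrist_force'])
p,d=snap('side','side5'); P=cloud('side',d)
zoom('side5','s5y',(195,125,275,205),7)
m=(abs(P[...,1]-268)<5)&(P[...,2]>25)&(P[...,2]<150)&(abs(P[...,0]-516)<40)
q=P[m]; 
for lo in range(480,560,6):
    k=q[(q[:,0]>=lo)&(q[:,0]<lo+6)]
    if len(k): print(lo,len(k),k[:,2].min(),k[:,2].max())
E
```

```text
clock: 5.18
eef_pos: [515.7, 277.0, 35.2]
eef_rot: [-3.14, 0.0, 1.596]
wrist_force: [0.9, -0.0, -1.3]
finger_gap: 37.4
clock: 5.55
eef_pos: [515.0, 276.7, 10.8]
eef_rot: [-3.139, 0.001, 1.596]
wrist_force: [-0.1, -0.7, 0.3]
finger_gap: 37.9
[515.  276.7  10.8] 37.931448026379485 [-0.1 -0.7  0.3]
480 22 61.39174329678963 117.9187408121079
486 24 52.52929819587348 109.9520365915896
492 19 55.75863873506023 112.44958844488633
510 4 73.04753358982362 74.40974998488014
516 5 72.63081367269933 77.90782767877226
528 6 61.127617600297754 105.83158883583701
534 42 51.71566760802352 148.7982901003702
540 29 56.71640859171339 127.53958728221164
546 6 64.90457643078093 119.30442718981044
```

View pics/s5y.png

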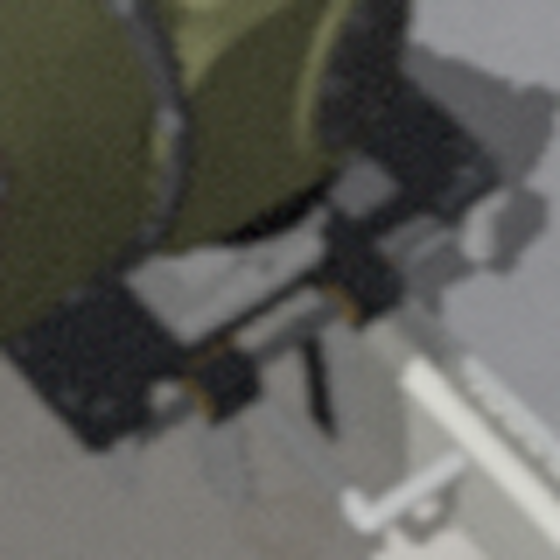

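The tips are now at z≈52, straddling the bar. I'll close.

```bash
python3 -m inch '{"grip":[-1,-1,-1,-1],"travel":[[0,0,0],[0,0,0],[0,0,0],[0,0,0]],"turn":[[0,0,0],[0,0,0],[0,0,0],[0,0,0]]}' 30
```

```text
clock: 6.1
eef_pos: [515.7, 276.9, 11.9]
eef_rot: [-3.14, 0.0, 1.596]
wrist_force: [1.0, 1.3, 0.7]
finger_gap: 8.9
```

The bar is held with a gap of 8.9 mm. Now the pull.

```bash
python3 -m inch '{"grip":[-1,-1,-1,-1,-1,-1,-1],"travel":[[-1.5,0,0],[-3.5,-0.1,0],[-5.5,-0.15,0],[-7.5,-0.2,0],[-9,-0.23,0],[-9.5,-0.25,0],[-9.5,-0.25,0]],"turn":[[0,0,0],[0,0,0],[0,0,0],[0,0,0],[0,0,0],[0,0,0],[0,0,0]]}' 30
python3 -m inch '{"grip":[-1,-1,-1],"travel":[[-0.4,0,0],[-0.8,0,0],[-0.8,0,0]],"turn":[[0,0,0],[0,0,0],[0,0,0]]}' 30
```

```text
clock: 6.98
eef_pos: [420.3, 274.4, 11.8]
eef_rot: [-3.139, 0.001, 1.597]
wrist_force: [-2.9, -0.2, 0.1]
finger_gap: 8.8
clock: 7.35
eef_pos: [413.7, 274.3, 11.9]
eef_rot: [3.141, 0.0, 1.596]
wrist_force: [13.1, -2.3, -9.5]
finger_gap: 9.0
```

```bash
python3 -m inch '{"grip":[-1,-1,-1],"travel":[[-0.1,0,0],[-0.3,0,0],[-0.3,0,0]],"turn":[[0,0,0],[0,0,0],[0,0,0]]}' 30
python3 - <<'E'
from h import *
p,d=snap('side','side6'); P=cloud('side',d); snap('top','top6')
C=np.array([662.7,281.2,0]);a=np.radians(1.45);R=np.array([[np.cos(a),-np.sin(a),0],[np.sin(a),np.cos(a),0],[0,0,1]])
Q=(P-C)@R
m=(Q[...,2]>78)&(Q[...,2]<92)&(Q[...,1]<-60)&(Q[...,1]>-125)&(Q[...,0]<-150)&(Q[...,0]>-260)
print('panel top local x',np.percentile(Q[m][:,0],[0,25,50,75,100]),m.sum())
zoom('side6','s6',(170,90,330,240),4); zoom('top6','t6',(170,170,330,290),4)
for n in('side','top'):
  for l in('knob','dish_left'):
    for r in manip.look_for(n,l)[:3]: print(n,l,r['p'],np.array(r['bbox']))
E
```

```text
clock: 7.72
eef_pos: [414.1, 274.4, 12.0]
eef_rot: [3.134, -0.001, 1.596]
wrist_force: [27.6, -1.2, -19.7]
finger_gap: 9.2
panel top local x [-234.  -205.5 -201.8 -198.7 -194.1] 124
side dish_left 0.66 [243.9 172.6 266.8 193.9]
top knob 0.56 [230.6 248.3 240.2 250.4]
top dish_left 0.57 [243.2 221.2 268.1 233.9]
```

View pics/s6.png

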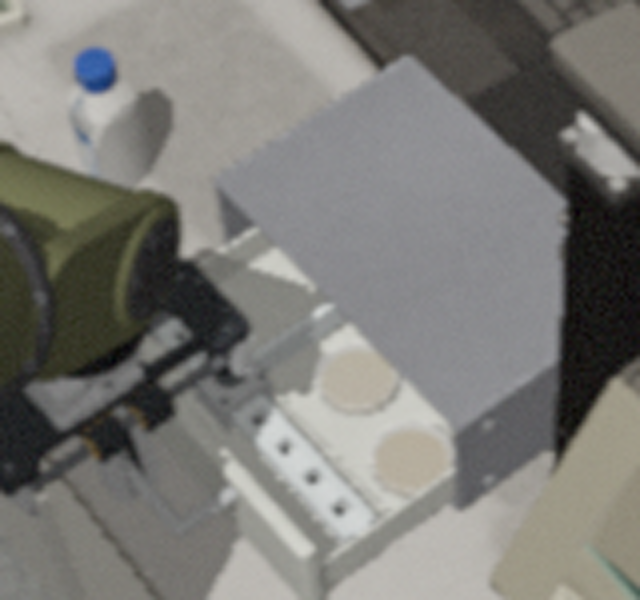

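View pics/t6.png

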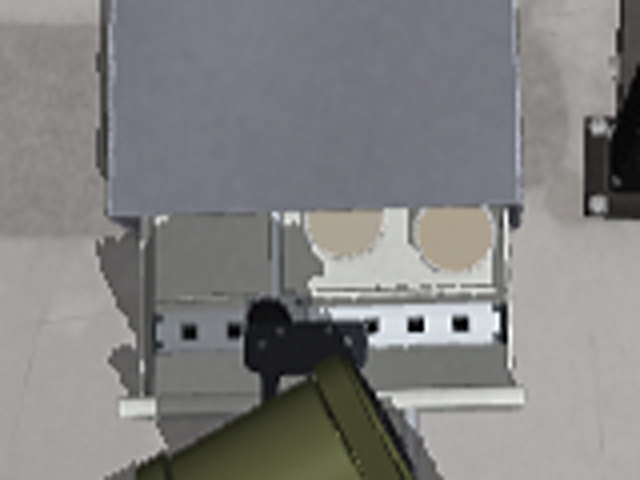

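The tray is at its stop: the panel top is at local x −201.8 against an expected −201, and the force rose to 27 N. The holes and both dishes are visible. I'll release the handle, rise and clear the view.

```bash
python3 -m inch '{"grip":[-0.2,-0.2,-0.2,-0.2],"travel":[[0,0,0],[0,0,0],[0,0,0],[0,0,0]],"turn":[[0,0,0],[0,0,0],[0,0,0],[0,0,0]]}' 30
python3 -m inch '{"grip":[-0.2,-0.2,-0.2,-0.2,-0.2,-0.2,-0.2,-0.2],"travel":[[0,0,3],[0,0,6],[0,0,9],[0,4,12],[0,9,12],[0,14,12],[0,16,12],[0,16,12]],"turn":[[0,0,0],[0,0,0],[0,0,0],[0,0,0],[0,0,8],[0,0,16],[0,0,16],[0,0,16]]}' 30
python3 - <<'E'
from h import *
for n in('side','top'):
  p,d=snap(n,n+'7'); 
  for l in('knob','dish_left'):
    for r in manip.look_for(n,l)[:3]: print(n,l,r['p'],np.array(r['bbox']))
zoom('side7','s7',(170,90,330,240),4); zoom('top7','t7',(170,170,330,290),4)
E
```

```text
clock: 8.52
eef_pos: [413.9, 274.5, 12.1]
eef_rot: [3.134, -0.001, 1.596]
wrist_force: [0.8, 0.8, 0.1]
finger_gap: 37.8
clock: 9.52
eef_pos: [413.3, 435.1, 131.5]
eef_rot: [3.135, -0.001, 1.877]
wrist_force: [-0.4, 0.2, 0.4]
finger_gap: 37.6
side knob 0.43 [221.8 172.3 235.7 182. ]
side knob 0.37 [245.5 176.1 269.9 193.9]
side dish_left 0.78 [249.8 173.8 270.4 193.1]
side dish_left 0.49 [220.2 169.8 230.2 182.9]
top knob 0.57 [237.1 245.8 238.3 255.3]
top knob 0.34 [200.7 219.1 298.2 292.2]
top dish_left 0.72 [242.  221.6 264.9 233.7]
```

View pics/s7.png

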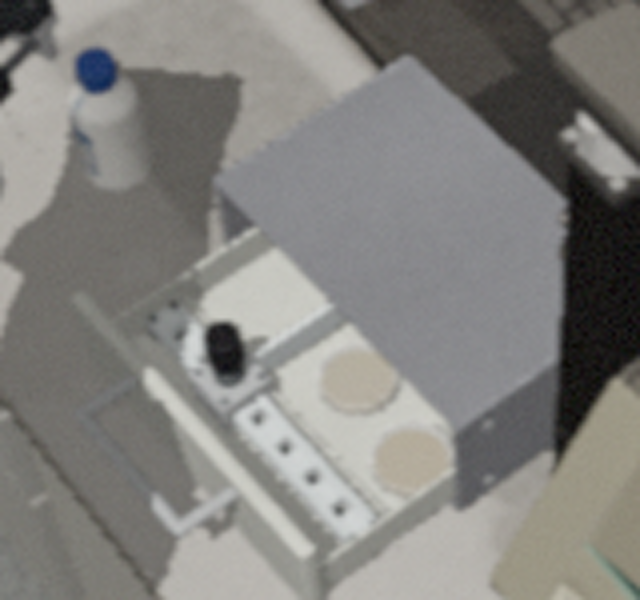

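View pics/t7.png

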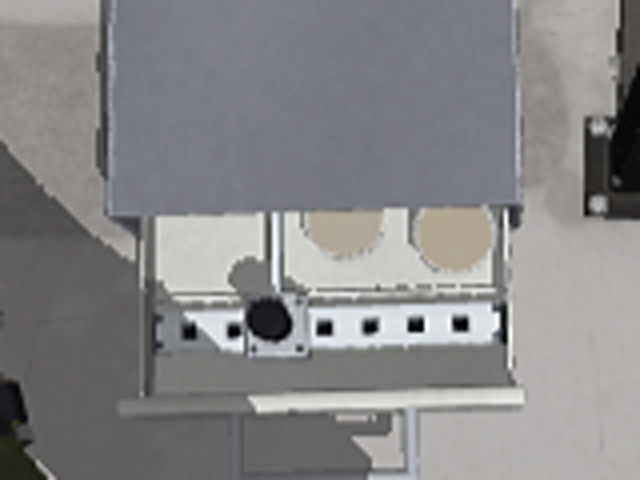

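The knob shows at top zoom (268,318) and the next hole at (325,328).

Run:
```python
from h import *
C=np.array([662.7,281.2,0]);a=np.radians(1.45);R=np.array([[np.cos(a),-np.sin(a),0],[np.sin(a),np.cos(a),0],[0,0,1]])
for n,b in(('top',(225,238,248,262)),('side',(215,165,235,190))):
    im=cv2.imread(f'pics/{n}7.png'); P=cloud(n,np.load(f'pics/{n}7.npy'))
    u0,v0,u1,v1=b; g=im[v0:v1,u0:u1].max(2); p=P[v0:v1,u0:u1]
    m=(g<60); vv,uu=np.nonzero(m); print(n,m.sum(),uu.mean()+u0,vv.mean()+v0, uu.min()+u0,uu.max()+u0,vv.min()+v0,vv.max()+v0)
    k=p[(p[...,2]>84)&(p[...,2]<104)&(p[...,0]<545)]
    print(' top pts',len(k),k.mean(0), k.min(0),k.max(0), 'mid',(k.min(0)+k.max(0))/2)
    k=p[(p[...,2]>60)&m]; print(' all',k.mean(0),((k.mean(0)-C)@R))
for name,u,v in(('knob top',170+268/4,170+317/4),):
    X=atz('top',u,v,94); print(name,X,(X-C)@R)
for u in (190,234,325,370,415,460):
    v=332-(u-190)*8/270
    X=atz('top',170+(u-1.5)/4,170+(v-1.5)/4,30); print('hole',X,(X-C)@R)
```

```text
top 98 236.3469387755102 249.73469387755102 227 242 245 254
 top pts 87 [511.8 309.1  94.1] [500.  297.5  89.6] [524.8 320.5  98.1] mid [512.4 309.   93.8]
 all [511.  308.   92.4] [-151.    30.7   92.4]
side 89 225.86516853932585 177.06741573033707 222 230 171 183
 top pts 81 [511.1 308.4  93.5] [498.2 296.7  84.1] [523.6 322.7  98.9] mid [510.9 309.7  91.5]
 all [511.  304.   86.1] [-151.1   26.6   86.1]
knob top [511.7 307.7  94. ] [-150.2   30.3   94. ]
hole [509.3 368.4  30. ] [-151.1   91.1   30. ]
hole [510.  339.3  30. ] [-151.1   61.9   30. ]
hole [511.6 279.   30. ] [-151.1    1.6   30. ]
hole [512.3 249.2  30. ] [-151.1  -28.2   30. ]
hole [513.1 219.5  30. ] [-151.1  -57.9   30. ]
hole [513.8 189.8  30. ] [-151.1  -87.6   30. ]
```

Knob axis ≈ (512, 309), local (−150.3, 31.5). It is midway between holes at 61.9 and 1.6, so consistent. I'll turn so the jaws open along the cabinet's y, and move above it.

```bash
python3 -m inch '{"grip":[0,0,0,0,0,0,0,0,0],"travel":[[2,-2,0],[4,-4,0],[6,-6,0],[8,-9,0],[9.9,-12.6,0],[9.9,-12.6,0],[9.9,-12.6,0],[9.9,-12.6,0],[9.9,-12.6,0]],"turn":[[0,0,10],[0,0,20],[0,0,30],[0,0,40],[0,0,50],[0,0,60],[0,0,70],[0,0,74],[0,0,74]]}' 35
```

```text
clock: 10.95
eef_pos: [513.2, 307.3, 132.6]
eef_rot: [3.134, -0.001, -3.118]
wrist_force: [-0.0, 0.2, 1.2]
finger_gap: 47.1
```

```bash
python3 -m inch '{"grip":[0,0,0,0],"travel":[[-0.1,0.15,-3],[-0.1,0.15,-6],[-0.1,0.15,-7],[-0.1,0.15,-7]],"turn":[[0,0,0],[0,0,0],[0,0,0],[0,0,0]]}' 35
python3 - <<'E'
from h import *
s=manip.read_state();print(s['eef_pos'],s['eef_rot'])
p,d=snap('side','side8'); P=cloud('side',d); zoom('side8','s8',(190,130,270,210),7)
q=P[120:200,190:260].reshape(-1,3); q=q[(q[:,2]>70)&(q[:,2]<135)&(q[:,0]>490)&(q[:,0]<530)]
for lo in range(265,350,5):
    k=q[(q[:,1]>=lo)&(q[:,1]<lo+5)]
    if len(k): print(lo,len(k),k[:,2].min(),k[:,2].max(),k[:,0].min(),k[:,0].max())
E
```

```text
clock: 11.45
eef_pos: [512.3, 308.7, 62.8]
eef_rot: [3.134, -0.001, -3.119]
wrist_force: [0.8, -0.5, -0.2]
finger_gap: 46.9
[512.3 308.7  62.8] [ 3.1 -0.  -3.1]
265 1 130.23929795056733 130.23929795056733 502.6719146597007 502.6719146597007
270 20 112.3164800077518 127.91964305063516 503.5170127256258 521.6733156280914
275 2 117.3762455190656 118.30524680582357 504.2162301251601 523.6186124093169
280 3 105.74996034932042 116.11078033343279 504.4192842935174 504.60392846531295
285 1 108.08445661045334 108.08445661045334 505.2167844378074 505.2167844378074
295 11 71.25354697248713 98.25523043265093 502.02880510150305 514.7082814016417
300 22 75.585288379242 99.55968075717556 500.3075462718022 511.3025852554739
305 15 72.51580713442172 99.21616769223601 498.3400564402787 515.1442989688828
310 13 70.3282240110434 100.03134406233335 498.36580049808936 516.2610370425267
315 11 91.03946287843019 98.87095976628211 503.3405013236512 518.0036903545333
320 4 91.97565593521995 97.03144374619455 508.6208339098975 517.4446200202269
330 8 104.64274318888442 122.99488719082638 502.88269648324876 508.32467485436746
335 9 103.06570700019574 132.64463363310256 501.90889781959834 504.8632070524021
340 2 121.47566848406245 127.86588251473313 502.7678996079709 502.8931246211627
```

View pics/s8.png

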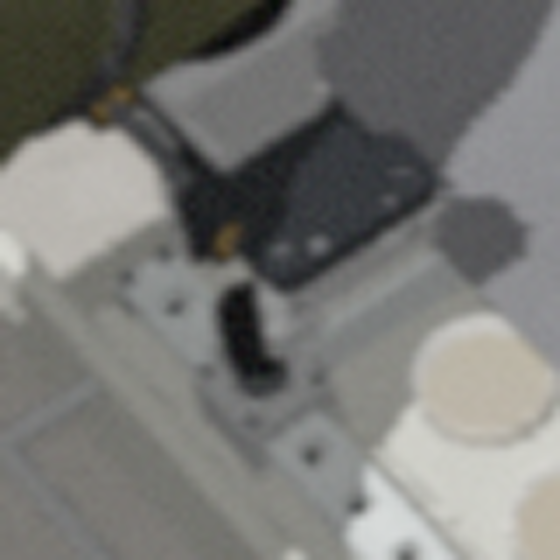

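The fingers lie either side of the knob, tips at z≈104 and centred at y≈308.7, matching the offset. I'll descend 44 mm and grip.

```bash
python3 -m inch '{"grip":[0,0,0,0,0],"travel":[[0,0,-1.5],[0.05,0,-3],[0.05,0,-4.4],[0.05,0,-4.4],[0.05,0,-4.4]],"turn":[[0,0,0],[0,0,0],[0,0,0],[0,0,0],[0,0,0]]}' 35
python3 -m inch '{"grip":[-1,-1,-1,-1],"travel":[[0,0,0],[0,0,0],[0,0,0],[0,0,0]],"turn":[[0,0,0],[0,0,0],[0,0,0],[0,0,0]]}' 40
```

```text
clock: 12.12
eef_pos: [513.4, 309.0, 19.7]
eef_rot: [3.133, 0.0, -3.119]
wrist_force: [-0.6, 0.5, -0.5]
finger_gap: 46.9
clock: 12.62
eef_pos: [513.5, 309.2, 20.1]
eef_rot: [3.133, 0.001, -3.119]
wrist_force: [0.3, 1.2, 2.7]
finger_gap: 24.6
```

```bash
python3 -m inch '{"grip":[-1,-1,-1,-1],"travel":[[0,0,0.4],[0,0,0.8],[0,0,1.2],[0,0,1.2]],"turn":[[0,0,0],[0,0,0],[0,0,0],[0,0,0]]}' 40
python3 - <<'E'
from h import *
snap('side','side9'); zoom('side9','s9',(190,130,270,210),7); print(manip.read_state()['wrist_force'])
E
```

```text
clock: 13.12
eef_pos: [513.4, 309.1, 32.2]
eef_rot: [3.133, 0.001, -3.119]
wrist_force: [0.6, -0.5, -6.4]
finger_gap: 24.7
[ 1.1  0.6 -5.9]
```

View pics/s9.png

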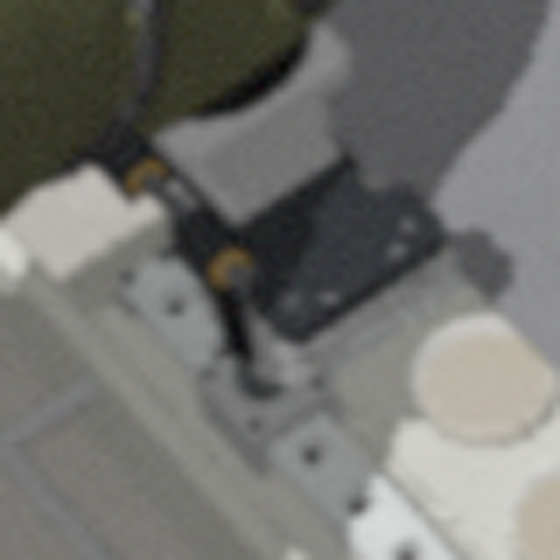

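Lifted 12 mm, with −6.4 N matching the spring. Now I'll slide slowly to the right.

```bash
python3 -m inch '{"grip":[-1,-1,-1,-1,-1,-1,-1,-1,-1],"travel":[[0,-0.3,0],[0,-0.7,0],[0.03,-1.1,0],[0.04,-1.5,0],[0.05,-1.9,0],[0.06,-2.3,0],[0.07,-2.7,0],[0.08,-3,0],[0.08,-3,0]],"turn":[[0,0,0],[0,0,0],[0,0,0],[0,0,0],[0,0,0],[0,0,0],[0,0,0],[0,0,0],[0,0,0]]}' 40
python3 - <<'E'
from h import *
p,d=snap('side','side10'); zoom('side10','s10',(190,130,270,210),7); snap('top','top10'); zoom('top10','t10',(170,170,330,290),4); print(manip.read_state()['wrist_force'])
E
```

```text
clock: 14.3
eef_pos: [514.2, 278.7, 32.0]
eef_rot: [3.133, 0.001, -3.119]
wrist_force: [1.6, -1.7, -6.8]
finger_gap: 24.9
[ 1.8 -0.8 -6. ]
```

View pics/s10.png

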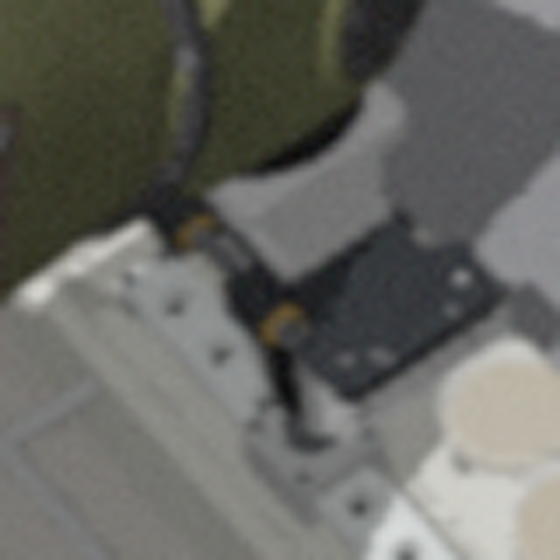

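View pics/t10.png

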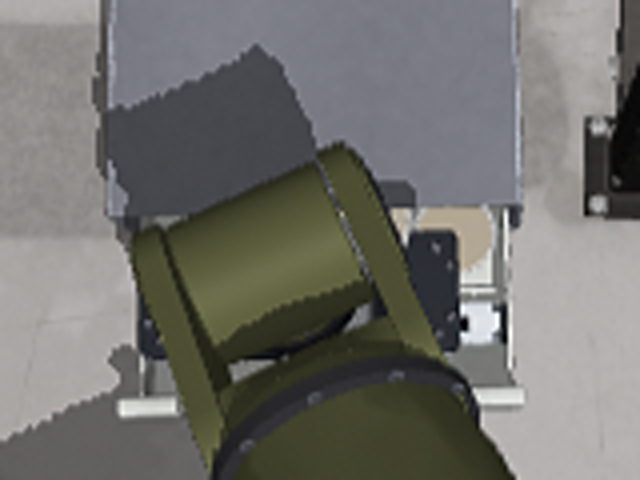

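It moved 30.4 mm, and two free holes now show to the left of the saddle, as expected. I'll lower the pin while watching the force.

```bash
python3 -m inch '{"grip":[-1,-1,-1],"travel":[[0,0,-0.3],[0,0,-0.6],[0,0,-0.6]],"turn":[[0,0,0],[0,0,0],[0,0,0]]}' 40
python3 -m inch '{"grip":[-1,-1,-1],"travel":[[0,0,-0.3],[0,0,-0.6],[0,0,-0.6]],"turn":[[0,0,0],[0,0,0],[0,0,0]]}' 40
```

```text
clock: 14.78
eef_pos: [514.2, 278.9, 25.7]
eef_rot: [3.133, 0.0, -3.119]
wrist_force: [1.6, -0.7, -6.4]
finger_gap: 24.8
clock: 15.15
eef_pos: [514.4, 279.2, 20.1]
eef_rot: [3.133, 0.001, -3.119]
wrist_force: [0.0, 0.1, 0.0]
finger_gap: 24.7
```

```bash
python3 -m inch '{"grip":[-1,-1,-1],"travel":[[0,0,-0.1],[0,0,-0.1],[0,0,-0.1]],"turn":[[0,0,0],[0,0,0],[0,0,0]]}' 40
python3 - <<'E'
from h import *
s=manip.read_state(); print(s['eef_pos'],s['wrist_force'],s['finger_gap'])
p,d=snap('side','side11'); zoom('side11','s11',(170,90,330,240),4); P=cloud('side',d)
C=np.array([662.7,281.2,0]);a=np.radians(1.45);R=np.array([[np.cos(a),-np.sin(a),0],[np.sin(a),np.cos(a),0],[0,0,1]])
Q=(P-C)@R
m=(Q[...,2]>78)&(Q[...,2]<92)&(Q[...,1]<-60)&(Q[...,1]>-125)&(Q[...,0]<-150)&(Q[...,0]>-260)
print('panel',np.median(Q[m][:,0]))
m=(Q[...,2]>20)&(Q[...,2]<40)&(Q[...,1]<-5)&(Q[...,1]>-112)&(Q[...,0]<-80)&(Q[...,0]>-130)
print('dish z',np.percentile(Q[m][:,2],[5,50,95]))
for l in('dish_left','buffer_bottle','mouse','bench_timer'):
    for r in manip.look_for('side',l)[:2]: print(l,r['p'],np.array(r['bbox']))
E
```

```text
clock: 15.52
eef_pos: [514.7, 279.4, 20.0]
eef_rot: [3.132, 0.002, -3.119]
wrist_force: [-2.8, -1.1, 5.4]
finger_gap: 24.8
[514.7 279.4  20. ] [-2.8 -1.1  5.4] 24.838298093516425
panel -201.99503271700655
dish z [22.2 29.1 32.8]
dish_left 0.78 [250.9 179.9 272.1 198.4]
mouse 0.56 [290.8 279.5 326.8 315.3]
bench_timer 0.66 [186.1 166.3 283.2 240.5]
bench_timer 0.64 [325.3 326.3 361.7 361.1]
```

View pics/s11.png

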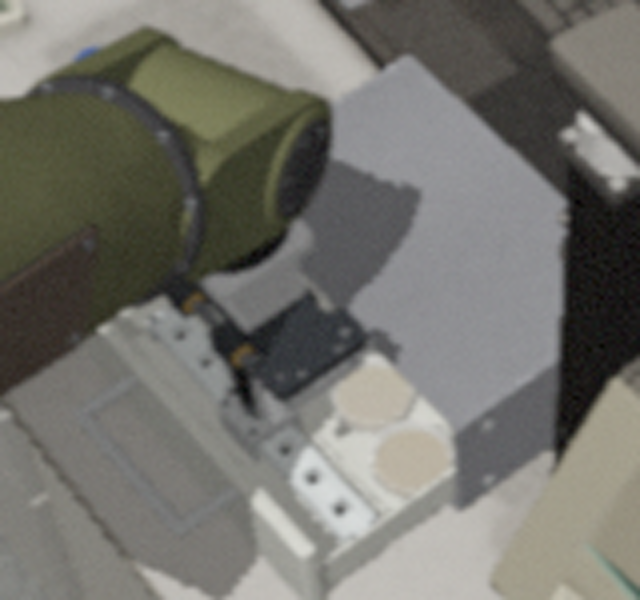

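Pin home: a 1 mm push down moves nothing and gives +5.4 N. The tray is at −202, both dish tops are level, and three holes show to the right of the saddle where there were four. Handing in.

```bash
python3 -c "
from cell import manip
print(manip.sign_off())"
```

```text
the job is handed in; nothing more can be done
None
```

The job is done and handed in at about 16 s. The tray is pulled out to its stop, and the fence is one hole to the right with its pin home. The gripper is still holding the knob.

**What I did:**
- **Tray:** I pulled the handle until it met its stop.
- **Plunger:** I lifted it 12 mm; the wrist force of −6.4 N matched the spring.
- **Fence:** I slid it 30.4 mm to the right and lowered the knob back to its starting height.

**Last checks:**
- **Pin:** The pull on the wrist fell to zero at the original height. A further 1 mm push down was resisted with 5.4 N and no movement, so the pin is seated. Both free holes to the left are visible, and three remain to the right.
- **Tray:** The front panel measures −202 mm in the cabinet's frame, against an expected −201 mm, so it is still fully out.
- **Dishes:** Both lie flat in the bay with tops at about 29 mm; the left one was pushed slightly to the right.
- **Mouse and timer:** They are where they were at the start.

**What failed or disagreed:**
- **First handle grasp:** It closed on air. The camera depth put the fingertips about 41 mm higher than the reported tool height. I corrected for that offset from then on, and both later grasps fitted (gaps 8.9 and 24.7 mm).
- **Bottle:** The detector did not report it in the last picture because the arm hid all but its cap. It was visible and undisturbed shortly before, and the gripper never went near it.

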